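Turn the sample tray round, slide it into its rails and mark the bay

TASK

The sample tray lies the wrong way round for its guide rails: turn it end for end and slide it between the rails, rounded end first, fully home so that its wide blue end plate meets the rail ends, with the two little bottles kept upright in it. Then show that the bay is taken by hanging the green saddle marker astride the rack's bar, and let it hang there. Leave the vial, the pink-lidded jar and the small flask where they stand.

Things in the scene. Friction and masses are not known exactly. Their poses are not given: they have to be found in the camera images.
- tray_grip (a point): Centre of the upright grey grip fin of the loose white sample tray (about 0.3 kg): it stands crosswise, 12 mm thick (x), 70 mm long (y), from 45 to 85 mm above the tray's underside, over its centre; this point 65 mm above the underside. The rest of the tray is under 41 mm high, so pinch it along x from above. x axis: toward the rounded nose, which goes into the rails first; z up.
- tray_base (a point): Centre of the tray's underside, axes as tray_grip. Tray 150 mm long (x), 84 mm wide over its 32 mm high walls; runners 5 mm thick along both feet, 100 mm over all; nose corners (+x end) rounded. At the -x end a blue plate 136 mm wide, 6 mm thick (x -75 to -69 mm, 2 to 40 mm up), too wide for the rails.
- rack_home (a point): On the fixed aluminium guide-rail rack, at table height: where tray_base lies when the tray is fully home. x axis: the way the tray slides in; the tray's x axis must then point the same way. The tray slides on the bare table. Rails run along x to +82 mm, 105 mm between their walls (2.5 mm play each side of the runners). Their top is 15.5 mm high (20 mm at the upturned lip fronts).
- rack_mouth (a point): Middle of the rails' open mouth, at table height, 69 mm before rack_home, same axes; the blue plate stops against the rail ends here. The walls flare to about 125 mm apart at the mouth, over 20 mm. Behind that, lips reach in over the runners (91 mm between the lips, underside 11.5 mm up), so the tray must be slid in flat along the table and cannot be lowered in.
- rack_bar (a point): Middle of the rack's horizontal round steel bar, 12 mm thick, 170 mm long along this point's y axis, between two posts; its axis is 118 mm above the table and 135 mm beyond rack_home along x. Axes as rack_home.
- marker_grip (a point): On the loose green saddle marker (90 g), an upside-down U that stands on the table on its two legs: centre of its grip fin, 85 mm above the leg ends. The fin is 10 mm thick (along x), 38 mm long (along y), from 65 to 101 mm up, and is pinched across its thickness from above. z up.
- marker_seat (a point): Same marker: middle of the underside of its top plate, 60 mm above the leg ends, which rests on the bar when hung. The channel between the legs runs along y, is 24 mm wide (along x) and 60 mm deep; the marker is 32 mm wide over the legs and 50 mm long along y, and symmetrical. It balances hanging with the legs down.
- pot_a_mid (a point): Centre of a tiny loose glass bottle with black cap, 33 mm across, 34 mm high, standing in the nose-left pocket of the tray; z is its axis.
- pot_b_mid (a point): The same kind of bottle, in the tail-right pocket of the tray.
- tray: The tray as a body; same point and axes as point tray_base.
- marker: The marker as a body; origin between the leg ends, on the table at first; axes as marker_seat.
- vial: Bystander: glass vial with white cap, 45 mm across, 68 mm high, origin under its foot.
- jar: Bystander: pink-lidded cream jar, 98 mm across, 59 mm high, origin under its foot.
- flask: Bystander: small polished aluminium flask, 41 mm across, 106 mm high, origin under its foot.
Not all that is in view belongs to the job. Of the things that look like the marker, the middle-sized one is meant.

How it is judged (in metres and radians):
On the way, in this order (a step that is already met when the one before it is completed fails the run):
1. the tray is fully home in the rails, rounded end first, bottles upright in it, and let go (x of tray_base in the frame of rack_home between -0.005 and 0.005 m and y of tray_base in the frame of rack_home between -0.006 and 0.006 m and height (world z) of tray_base below 0.006 m and angle between the x axis of tray_base and the x axis of rack_home, either way round below 0.06 rad and angle between tray_base's own z axis and vertical below 0.06 rad and x of pot_a_mid in the frame of tray_base between -0.07 and 0.07 m and y of pot_a_mid in the frame of tray_base between -0.04 and 0.04 m and z of each of pot_a_mid, pot_b_mid in the frame of tray_base below 0.03 m and angle between each of pot_a_mid, pot_b_mid's own z axis and vertical below 0.3 rad and x of pot_b_mid in the frame of tray_base between -0.07 and 0.07 m and y of pot_b_mid in the frame of tray_base between -0.04 and 0.04 m and contact force between the fingers and tray below 0.1 N), for 0.2 s.
2. the marker hangs astride the rack's bar, let go (x of marker_seat in the frame of rack_bar between -0.013 and 0.013 m and y of marker_seat in the frame of rack_bar between -0.055 and 0.055 m and z of marker_seat in the frame of rack_bar between 0 and 0.014 m and angle between marker_seat's own z axis and vertical below 0.4 rad and angle between the y axis of marker_seat and the y axis of rack_bar, either way round below 0.6 rad and contact force between the fingers and marker below 0.1 N), for 0.2 s.
At the end, for the whole second after the job is handed in: Tray flat between the rails, nose in, within 5 mm of home, 6 mm sideways, 0.06 rad; both little bottles upright (0.3 rad) in it; marker astride the bar resting on it, within 55 mm of its middle along it, tilt under 0.4 rad, along it within 0.6 rad; all released and at rest (all of step 1 and all of step 2 and linear speed of tray below 0.02 m/s and linear speed of marker below 0.03 m/s); the robot touches nothing.
It fails at once if a little bottle in the tray is tipped over (angle between any of pot_a_mid, pot_b_mid's own z axis and vertical above 0.7 rad).
It fails at once if the vial, the jar or the flask is moved by more than 25 mm or tipped over (distance of any of vial, jar, flask from where it was at the start of the episode above 0.025 m or angle between any of vial, jar, flask's own z axis and vertical above 0.5 rad).
It also fails if it takes over 72 s, if anything falls off the work surface, if the arm or the gripper's body presses on something with over 40 N, if the wrist force passes 120 N, or if a joint passes its speed limit or range.

ROBOT

A 6-joint arm with a two-finger parallel gripper is mounted at the origin on a cart in front of the work surface, level with it; the furniture and walls round the work are solid. World frame = base frame: x ahead of the robot, y to its left, z up, the work surface at z = 0. Lengths are in m, angles in degrees, forces in N, time in s.
With the tool pointing down it reaches from about 0.375 to 0.9 m from the base axis. Payload 3.1 kg.
Tool frame: the origin (TCP) lies between the finger pads; the fingertips stand 11 mm ahead of it and the grasp point (between the pads) lies 8 mm behind it; z points along the fingers, y is the line along which they close (so a half turn about z gives the same grasp; the last joint's range is limited). The gripper opens to 87 mm and grips with 3 to 60 N. Pads are 19 mm wide; open, the fingers measure 117 mm over their backs; the gripper's body (75 mm by 190 mm) begins 51 mm behind the grasp point.
Start: joints at [-10.227, 30.224, 82.088, -0, 67.689, -10.227], TCP at [0.625, 0, 0.234] pointing down, gripper open.
Joint ranges: [-176.69, 176.69], [-43.24, 126.21], [12.49, 139.97], [-82, 262], [0, 151.66], [-163.58, 163.58]. Speed limits (degrees/s): [159.86, 159.86, 180, 180, 180, 180].

INTERFACE

Orientations are given as a 3x3 rotation matrix whose columns are the frame's x, y, z axes.
In Python, from rig import bot gives the robot as it stands.
- The arm moves only by the tool apply_moves, never from a script. Its argument "steps" is a list that holds one entry, the list of rows, each a list of 7 numbers: the shift along the tool's x, y, z in cm, then the turn, a rotation vector about the tool's x, y, z in degrees, then the gripper command: -1 is shut, 1 is fully open, values between are in proportion. In form: [[[dx, dy, dz, rx, ry, rz, jaw], ...]]. A call has 1 to 20 rows; each row is the pose to reach, as a shift and turn from the pose commanded when the call began, along the tool's axes at that moment; what a row does not reach only later rows make up. A row lasts 1/8 s, in which the tool goes at most 62.5 mm and 10.7 degrees, less where a joint would pass 70% of its speed; a pose out of reach is approached as far as the arm can. A call with a gripper value outside its range is refused whole. The fingers move at their own pace and stop on an object; the grip force is fixed at half the most. Time passes only in rows, so rows that repeat a pose let the fingers close. It gives the time, the measured TCP pose, the force, the opening and the grip force at its end, in the units of the state.
- bot.read_state(): the state, without advancing time (a new reading comes with each control period).
- bot.capture(name): name is "scene" or "side" or "wrist"; returns the picture (400x640x3 uint8, blue, green, red); there is no depth.
- bot.camera_model(name): a dict with "intrinsics" (3x3 intrinsics, pixels), "k1" (the pictures are not rectified: a ray, as slopes to the right and down, at radius r is drawn at 1 + k1 r^2 times it, then the intrinsics apply), "R" (3x3) and "t" (3): a world point X has camera coordinates R X + t. Camera axes: x right, y down, z forward; pixel columns grow to the right and rows downward; lengths in m; the calibration is good to about 2 mm. A picture is of the moment at which its call begins: read the wrist's pose just before it. camera_model takes no time and is no camera call; for the wrist camera it gives the pose at the moment of the call.
- bot.hand_in(): hands the job in; it is judged then, once.
The state is a dict: "time_s": time; "joint_positions": joint angles; "qvel": joint speeds; "tau": joint torques, N m; "position": TCP position; "tcp_rot": TCP orientation; "force": force on the tool from outside, world axes, zero at the start; "moment": the same for the moment, N m; "opening": opening from 0.0 (shut) to 1.0 (fully open); "grasp_force": force on a finger pad.
Only numpy, scipy, OpenCV 4.12 (cv2) and the standard library are available. Lean on these libraries where they do the work, as an engineer would, in place of code of your own. Each camera call takes 0.05 s, during which the arm holds its last target. There are 200 camera calls.

## Working session

There is one attempt and no reset: what is moved stays moved. The work goes in short steps, Python scripts to look and compute and a tool call to move; the robot and the scene stay as the last step left them, time stands still between calls to the robot, and variables do not carry over. Pictures are saved under pics/ and viewed, at most 10 in all, crops included, and the job is handed in when it is done.

Besides the shell and the picture viewer there is one more tool, called after "Call:" by a JSON object that holds its "name" and its "arguments". apply_moves: Moves the arm, as the interface text tells. Its arguments: {"type":"object","properties":{"steps":{"type":"array","items":{"type":"array","items":{"type":"array","items":{"type":"number"}}}}},"required":["steps"]}

```bash
mkdir -p pics; ls; cat > h.py <<'E'
import numpy as np, cv2
from rig import bot
def cam(n):
    m=bot.camera_model(n); return {k:(np.array(v) if k!='k1' else v) for k,v in m.items()}
def ray(m,uv):
    K=m['intrinsics']; uv=np.atleast_2d(np.array(uv,float))
    d=np.c_[(uv[:,0]-K[0,2])/K[0,0],(uv[:,1]-K[1,2])/K[1,1]]
    r=np.linalg.norm(d,axis=1)
    s=r.copy()
    for _ in range(30): s=r/(1+m['k1']*s*s)
    f=np.where(r>0,s/np.maximum(r,1e-9),1)
    D=np.c_[d*f[:,None],np.ones(len(d))]@m['R']
    return -m['R'].T@m['t'], D
def onz(m,uv,z):
    o,D=ray(m,uv); return o+D*((z-o[2])/D[:,2])[:,None]
def proj(m,X):
    c=np.atleast_2d(X)@m['R'].T+m['t']; s=c[:,:2]/c[:,2:]; r2=(s**2).sum(1)
    s=s*(1+m['k1']*r2)[:,None]; K=m['intrinsics']
    return np.c_[s[:,0]*K[0,0]+K[0,2],s[:,1]*K[1,1]+K[1,2]]
E
python3 - <<'E'
from h import *
for n in ('scene','side','wrist'):
    m=cam(n); print(n,(-m['R'].T@m['t']).round(3),m['R'][2].round(2),m['intrinsics'][0,0])
    cv2.imwrite(f'pics/{n}0.png',bot.capture(n))
E
```

```text
pics
scene [-0.246 -0.595  0.831] [ 0.66  0.46 -0.59] 455.36664046923676
side [ 0.627 -1.012  0.747] [-0.05  0.83 -0.55] 386.67289119489953
wrist [0.623 0.07  0.384] [-0.   -0.26 -0.97] 308.0751016731837
```

View pics/scene0.png

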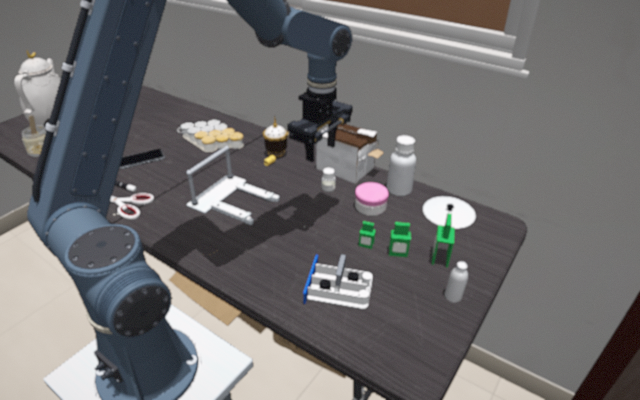

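View pics/side0.png

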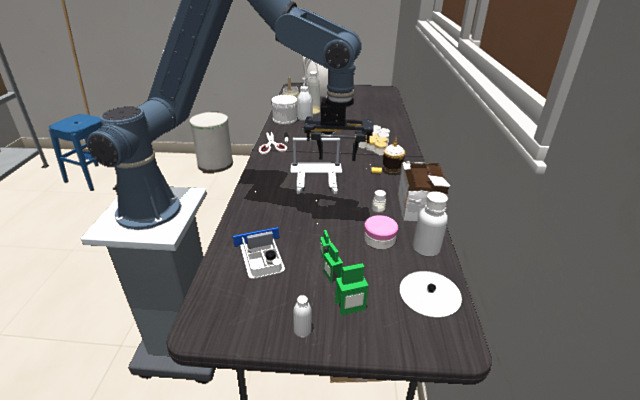

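The scene view shows the tray at (340,285), with its blue plate to the left and its nose toward -y. The rack is at (235,195) with its mouth facing lower right. The green markers are at (367,235), (400,240) and (445,240); the middle one is meant. The side view agrees: tray (262,252), rack (316,170).

```bash
python3 - <<'E'
from h import *
for n,cr in (('scene',[(180,140,110,90),(295,245,90,70)]),('side',[(280,125,75,75),(225,220,150,100)])):
    im=cv2.imread(f'pics/{n}0.png'); m=cam(n); hsv=cv2.cvtColor(im,cv2.COLOR_BGR2HSV)
    for nm,lo,hi in (('blue',(108,150,100),(125,255,255)),('green',(50,150,50),(75,255,255)),('pink',(145,60,120),(175,255,255))):
        k,l,s,c=cv2.connectedComponentsWithStats(cv2.inRange(hsv,lo,hi))
        for i in range(1,k):
            if s[i,4]>25: print(n,nm,s[i],c[i].round(1),onz(m,c[i],.03 if nm!='pink' else .059).round(3))
    t=[cv2.resize(im[y:y+h,x:x+w],(400,300),interpolation=cv2.INTER_CUBIC) for x,y,w,h in cr]
    cv2.imwrite(f'pics/c_{n}.png',np.hstack(t))
a=np.vstack([cv2.imread(f'pics/c_{n}.png') for n in('scene','side')]);cv2.imwrite('pics/c.png',a)
E
```

```text
scene blue [303 290   4  13  26] [304.7 295.9] [[ 0.333 -0.16   0.03 ]]
scene green [437 215  17  51 344] [446.  235.7] [[ 0.732 -0.346  0.03 ]]
scene green [360 222  15  22 184] [367.7 230.3] [[ 0.627 -0.159  0.03 ]]
scene green [389 222  22  34 379] [399.9 235.4] [[ 0.659 -0.241  0.03 ]]
scene pink [355 181  34  25 665] [371.5 193.2] [[ 0.751 -0.098  0.059]]
side blue [233 227  46  19 206] [254.  235.2] [[ 0.39  -0.136  0.03 ]]
side green [ 321  230   47   85 1501] [344.2 276.2] [[ 0.657 -0.285  0.03 ]]
side pink [364 215  34  25 255] [380.1 231.2] [[ 0.757 -0.125  0.059]]
```

View pics/c.png

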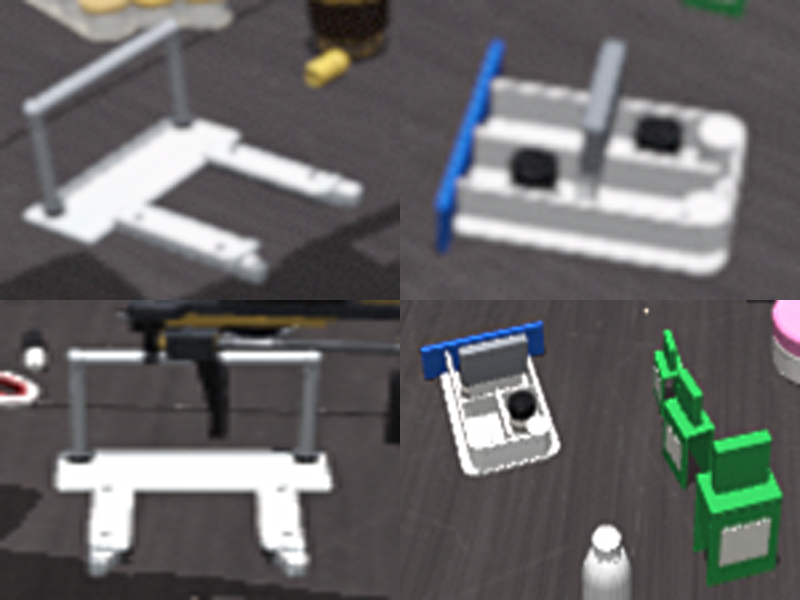

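The crops show the tray's nose pointing about -y, the fin top at scene (341,264), and the plate's top edge from (317.5,255) to (304.5,293). The bar ends are at scene (190,172) and (227,148), and side (293,139) and (340,139).

```bash
python3 - <<'E'
from h import *
S=cam('scene');D=cam('side')
def go(n,m,a,b,z):
    P=onz(m,[a,b],z); v=P[1]-P[0]; print(n,P[:,:2].round(3).tolist(),'mid',P.mean(0)[:2].round(3),'len',np.linalg.norm(v).round(3),'ang',np.degrees(np.arctan2(v[1],v[0])).round(1))
go('bar S',S,(189.6,171),(227.3,148),.118);go('bar D',D,(293.1,139),(339.6,139),.118)
go('rail S',S,(276.3,198.5),(250.7,220.4),.015);go('rail D',D,(335.3,191.3),(298.8,191.3),.015)
go('blue S',S,(304.5,292.8),(317.5,254.8),.04);go('blue D',D,(233.2,235.7),(278.2,227.3),.04)
go('fin S',S,(339.6,273),(342.7,254.8),.085);go('fin D',D,(246.7,237.3),(272.6,231.7),.085)
# middle marker fin top z .101 : scene top centre
go('mk S',S,(394,222.5),(409,223),.101)
# side crop: fin top of middle marker (680,372)-(700,405)
f=lambda x,y:(225+(x-400)/2.667,220+(y-300)/3)
go('mk D',D,f(680,375),f(700,410),.101)
print('flask',onz(S,(456,298),0),'vial',onz(S,(328,189),0))
s=bot.read_state();print(s['position'],s['tcp_rot'],s['time_s'])
E
```

```text
bar S [[0.46, 0.352], [0.624, 0.359]] mid [0.542 0.355] len 0.163 ang 2.2
bar D [[0.45, 0.351], [0.63, 0.367]] mid [0.54  0.359] len 0.18 ang 5.1
rail S [[0.611, 0.153], [0.484, 0.145]] mid [0.548 0.149] len 0.127 ang -176.0
rail D [[0.622, 0.149], [0.494, 0.139]] mid [0.558 0.144] len 0.129 ang -175.2
blue S [[0.333, -0.16], [0.456, -0.11]] mid [ 0.395 -0.135] len 0.133 ang 22.1
blue D [[0.334, -0.156], [0.458, -0.106]] mid [ 0.396 -0.131] len 0.134 ang 22.0
fin S [[0.396, -0.214], [0.452, -0.186]] mid [ 0.424 -0.2  ] len 0.062 ang 26.1
fin D [[0.391, -0.214], [0.456, -0.184]] mid [ 0.424 -0.199] len 0.072 ang 24.4
mk S [[0.616, -0.237], [0.637, -0.269]] mid [ 0.627 -0.253] len 0.039 ang -57.3
mk D [[0.616, -0.247], [0.637, -0.29]] mid [ 0.627 -0.269] len 0.048 ang -64.8
flask [[ 0.56170394 -0.44768002  0.        ]] vial [[0.76474672 0.06581662 0.        ]]
[6.24463753e-01 1.15014489e-04 2.32791515e-01] [[ 3.45533832e-05  9.99998636e-01 -1.65100346e-03]
 [ 9.99999954e-01 -3.40579894e-05  3.00083358e-04]
 [ 3.00026719e-04 -1.65101375e-03 -9.99998592e-01]] 0.15
```

Call:
{"name": "apply_moves", "arguments": {"steps": [[[-20, -20, 0, 0, 0, 68, 1], [-20, -20, 0, 0, 0, 68, 1], [-20, -20, 0, 0, 0, 68, 1], [-20, -20, 0, 0, 0, 68, 1], [-20, -20, 0, 0, 0, 68, 1], [-20, -20, 0, 0, 0, 68, 1], [-20, -20, 0, 0, 0, 68, 1], [-20, -20, 0, 0, 0, 68, 1], [-20, -20, 0, 0, 0, 68, 1]]]}}

```text
time_s: 1.27
position: [0.425, -0.1998, 0.2335]
tcp_rot: [[0.927, 0.376, -0.0], [0.376, -0.927, 0.0], [-0.0, -0.0, -1.0]]
force: [0.2, 0.2, -0.7]
opening: 1.002
grasp_force: 0.0
```

```bash
python3 - <<'E'
from h import *
m=cam('wrist');im=bot.capture('wrist');cv2.imwrite('pics/w1.png',im)
s=bot.read_state();R=np.array(s['tcp_rot']);print(s['position'],s['joint_positions'],np.degrees(np.arctan2(R[1,1],R[0,1])))
hsv=cv2.cvtColor(im,cv2.COLOR_BGR2HSV)
b=cv2.inRange(hsv,(108,150,60),(125,255,255)); r=cv2.minAreaRect(cv2.findNonZero(b)); print(r, proj(m,[[.424,-.2,.085]]))
np.savez('w1.npz',**m)
E
```

```text
[ 0.4249822  -0.19977623  0.2334531 ] [-3.88489688e+01  1.83205043e+01  1.03710991e+02 -1.77125387e-03
  5.79852448e+01  2.90881529e+01] -67.93618363236375
((260.65191650390625, 185.38673400878906), (115.3140640258789, 10.511765480041504), 86.98721313476562) [[323.02384646 196.13568672]]
```

View pics/w1.png

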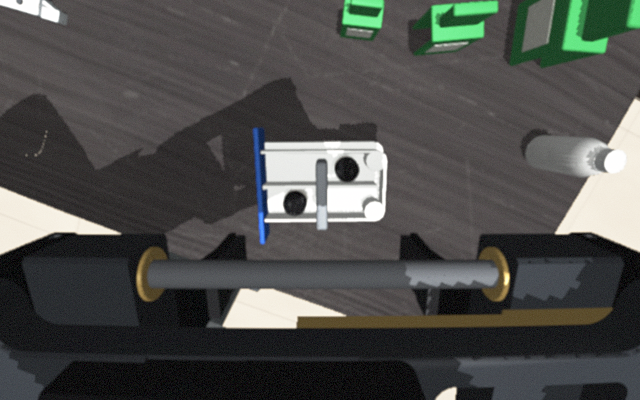

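The wrist view shows the fin centre at (322,194), against a predicted (323,196). The fin is aligned with the jaws, so I'll descend and grasp.

Call:
{"name": "apply_moves", "arguments": {"steps": [[[0, 0, 6, 0, 0, 0, 1], [0, 0, 12, 0, 0, 0, 1], [0, 0, 15.5, 0, 0, 0, 1], [0, 0, 17.5, 0, 0, 0, 1], [0, 0, 17.5, 0, 0, 0, 1], [0, 0, 17.5, 0, 0, 0, -1], [0, 0, 17.5, 0, 0, 0, -1], [0, 0, 17.5, 0, 0, 0, -1], [0, 0, 17.5, 0, 0, 0, -1], [0, 0, 17.5, 0, 0, 0, -1], [0, 0, 17.5, 0, 0, 0, -1], [0, 0, 17.5, 0, 0, 0, -1]]]}}

```text
time_s: 2.82
position: [0.425, -0.2, 0.0585]
tcp_rot: [[0.927, 0.375, -0.0], [0.375, -0.927, 0.0], [-0.0, -0.0, -1.0]]
force: [0.4, 0.4, 0.3]
opening: 0.29
grasp_force: 0.0
```

Call:
{"name": "apply_moves", "arguments": {"steps": [[[0, 0, 0, 0, 0, 0, -1], [0, 0, 0, 0, 0, 0, -1], [0, 0, 0, 0, 0, 0, -1], [0, 0, 0, 0, 0, 0, -1]]]}}

```text
time_s: 3.32
position: [0.4246, -0.1996, 0.0585]
tcp_rot: [[0.927, 0.374, -0.001], [0.374, -0.927, 0.001], [-0.0, -0.001, -1.0]]
force: [-0.8, 2.5, 0.9]
opening: 0.137
grasp_force: 30.0
```

Call:
{"name": "apply_moves", "arguments": {"steps": [[[0, 0, -2, 0, 0, 0, -1], [0, 0, -5, 0, 0, 0, -1], [0, 0, -8, 0, 0, 0, -1], [0.5, -0.4, -9, 0, 0, -3, -1], [1.5, -1.2, -9, 0, 0, -9, -1], [3, -2.5, -9, 0, 0, -18, -1], [4.5, -3.7, -9, 0, 0, -28, -1], [6, -5, -9, 0, 0, -38, -1], [7.5, -6.2, -9, 0, 0, -48, -1], [9, -7.5, -9, 0, 0, -58, -1], [10.5, -8.7, -9, 0, 0, -68, -1], [12, -10, -9, 0, 0, -78, -1], [13.5, -11.2, -9, 0, 0, -88, -1], [15, -12.5, -9, 0, 0, -98, -1], [16.5, -13.7, -9, 0, 0, -108, -1], [18, -15, -9, 0, 0, -118, -1], [19.5, -16.2, -9, 0, 0, -128, -1], [20.5, -17.2, -9, 0, 0, -138, -1], [21.5, -18, -9, 0, 0, -148, -1], [22, -18.4, -9, 0, 0, -156, -1]]]}}

```text
time_s: 5.82
position: [0.5599, 0.0536, 0.1478]
tcp_rot: [[-1.0, 0.029, -0.001], [0.029, 1.0, -0.0], [0.001, -0.0, -1.0]]
force: [-0.5, -0.1, -3.0]
opening: 0.135
grasp_force: 30.0
```

Call:
{"name": "apply_moves", "arguments": {"steps": [[[0, 0, 0, 0, 0, -4, -1], [0, 0, 0, 0, 0, -5.6, -1], [0, 0, 0, 0, 0, -5.6, -1], [0, 0, 0, 0, 0, -5.6, -1]]]}}

```text
time_s: 6.32
position: [0.5599, 0.0529, 0.1484]
tcp_rot: [[-0.998, -0.062, -0.0], [-0.062, 0.998, 0.0], [0.0, 0.0, -1.0]]
force: [0.4, 0.7, -3.3]
opening: 0.14
grasp_force: 30.0
```

```bash
python3 - <<'E'
from h import *
m=cam('wrist');im=bot.capture('wrist');np.savez('w2.npz',**m);s=bot.read_state();R=np.array(s['tcp_rot'])
print(s['time_s'],s['position'],np.degrees(np.arctan2(R[1,1],R[0,1])),s['joint_positions'][5],s['opening'],s['force'])
im2=bot.capture('side');cv2.imwrite('pics/s2.png',im2);cv2.imwrite('pics/w2.png',im)
cv2.imwrite('pics/w2s.png',np.vstack([cv2.resize(im,(480,300)),cv2.resize(im2[60:310,160:560],(480,300))]))
cv2.imwrite('pics/sc2.png',bot.capture('scene'))
E
```

```text
6.375 [0.55996939 0.05291549 0.14846644] 93.56055132039444 -99.54236483152955 0.13874826661415499 [-0.28181152 -1.18628377 -3.00131659]
```

View pics/w2s.png

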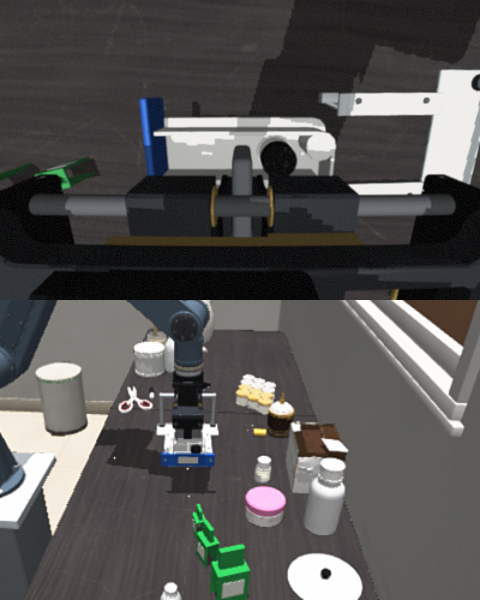

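The wrist view shows the tray held and the bottles upright, with both rails at right. The lip edges are at about rows 153 and 244 (full image), columns 470–560. I'll measure the lips' mid-line.

```bash
python3 - <<'E'
from h import *
m=dict(np.load('w2.npz'));m['k1']=float(m['k1'])
g=cv2.cvtColor(cv2.imread('pics/w2.png'),cv2.COLOR_BGR2GRAY).astype(float)
for c in range(440,580,8):
    col=g[:,c-1:c+2].mean(1); d=np.diff(col)
    r=np.arange(100,260)
    ev=[(int(i),int(d[i])) for i in r if abs(d[i])>22 and abs(d[i])==abs(d[i-2:i+3]).max()]
    print(c,ev)
E
python3 - <<'E'
import cv2
im=cv2.imread('pics/w2.png')[110:270,420:640]
cv2.imwrite('pics/w2c.png',cv2.resize(im,None,fx=3.6,fy=3.6,interpolation=cv2.INTER_CUBIC))
E
```

```text
440 [(123, 51), (140, -36), (178, 53), (208, -24), (234, -45)]
448 [(123, 47), (136, -38), (143, -32)]
456 [(124, 43), (154, -50)]
464 [(123, 46), (153, -43), (244, 33), (247, -36)]
472 [(123, 47), (153, -72), (244, 79), (253, -59)]
480 [(123, 76), (130, -56), (137, 49), (153, -72), (244, 74), (259, -82)]
488 [(123, 79), (153, -73), (244, 76), (259, -82)]
496 [(123, 79), (153, -74), (244, 79), (259, -83)]
504 [(123, 78), (153, -78), (243, 81), (244, 81), (259, -79)]
512 [(123, 82), (153, -75), (243, 83), (259, -79)]
520 [(123, 77), (153, -71), (243, 80), (259, -77)]
528 [(123, 80), (153, -70), (243, 78), (259, -76)]
536 [(123, 83), (152, -74), (243, 72), (259, -71)]
544 [(123, 72), (152, -77), (242, 75), (257, -63)]
552 [(123, 72), (152, -83), (242, 78), (258, -73)]
560 [(122, 74), (153, -83), (242, 70), (258, -59)]
568 [(123, 82), (129, -71), (137, 69), (152, -78), (234, -56)]
576 [(123, 82), (152, -59), (232, -87)]
```

View pics/w2c.png

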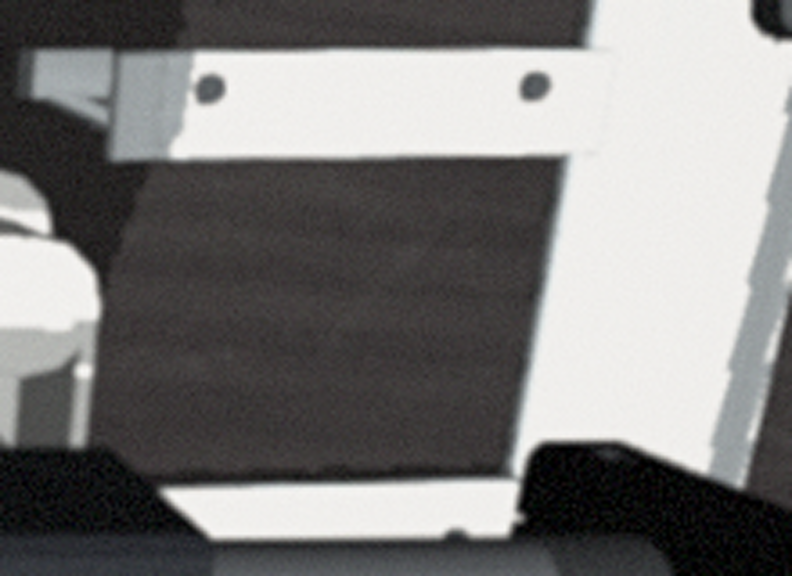

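The lips' inner edges are clean lines at rows about 153.3 and 243, columns 470–560. The flare tip of the near rail is at about column 426.

```bash
python3 - <<'E'
from h import *
m=dict(np.load('w2.npz'));m['k1']=float(m['k1'])
z=.0155
A=onz(m,[(472,153.8),(552,152.8)],z);B=onz(m,[(472,244.5),(556,242.4)],z)
for P in(A,B): v=P[1]-P[0];print(P.round(4),np.degrees(np.arctan2(v[1],v[0])))
C=onz(m,[(426,124),(451,123)],.017);print('front',C.round(4))
for y in np.deg2rad([93.,94,95]):
    n=np.array([np.sin(y),-np.cos(y)]); print(A[:,:2]@n,B[:,:2]@n,(B[:,:2]@n).mean()-(A[:,:2]@n).mean(), (A[:,:2]@n).mean()/2+(B[:,:2]@n).mean()/2)
# tray as held: blue plate top, z = .0900+.04
im=cv2.imread('pics/w2.png');b=cv2.inRange(cv2.cvtColor(im,cv2.COLOR_BGR2HSV),(108,150,60),(125,255,255))
print(cv2.boundingRect(b))
# bar ends side refined + scene refined
for n in('scene0','side0'):pass
E
```

```text
[[0.507  0.1881 0.0155]
 [0.5007 0.2641 0.0155]] 94.69198456807543
[[0.5957 0.2048 0.0155]
 [0.5887 0.2912 0.0155]] 94.63695033120855
front [[0.4835 0.141  0.017 ]
 [0.4811 0.1634 0.017 ]]
[0.5161269 0.5138742] [0.60559004 0.60311339] 0.08935116873064186 0.5596761312921149
[0.51886289 0.51794148] [0.6085227 0.6075589] 0.08963861259642336 0.5632214926350207
[0.52144084 0.52185099] [0.61126999 0.61181934] 0.08989875167245931 0.5665952912552208
(186, 130, 37, 105)
```

```bash
python3 - <<'E'
from h import *
def L(f):
    m=dict(np.load(f));m['k1']=float(m['k1']);return m
def b(f): return cv2.inRange(cv2.cvtColor(cv2.imread(f),cv2.COLOR_BGR2HSV),(108,130,40),(125,255,255))
def loc(P,p,yaw):
    y=np.deg2rad(yaw);ex=np.array([np.cos(y),np.sin(y)]);ey=np.array([-np.sin(y),np.cos(y)]);d=P[:,:2]-p;return np.c_[d@ex,d@ey].round(4)
m=L('w1.npz');M=b('pics/w1.png')
q=[]
for r in range(128,246,6):
    c=np.flatnonzero(M[r]); 
    if len(c): q.append((r,c[0],c[-1]))
print(q)
# plate back(top) edge = leftmost = z .04 rear edge (camera sees top; -x side)
P=onz(m,[(c0-.5,r) for r,c0,c1 in q if 134<r<240],.04);print('w1 plate rear top local',loc(P,[.425,-.1998],-67.94)[[0,-1]])
rr=np.flatnonzero(M.any(1));P=onz(m,[(257,rr[0]),(264,rr[-1])],.04);print('ends',loc(P,[.425,-.1998],-67.94))
P=onz(m,[(322,159.5),(322,228.5)],.085);print('fin ends',loc(P,[.425,-.1998],-67.94))
m=L('w2.npz');M=b('pics/w2.png')
q=[(r,np.flatnonzero(M[r])[[0,-1]].tolist()) for r in range(130,235,6)];print(q)
P=onz(m,[(200,130.5)],.13);print('w2 plate left end local',loc(P,[.56,.0529],93.56))
E
```

```text
[(128, np.int64(253), np.int64(262)), (134, np.int64(253), np.int64(263)), (140, np.int64(253), np.int64(263)), (146, np.int64(254), np.int64(262)), (152, np.int64(254), np.int64(259)), (158, np.int64(255), np.int64(263)), (164, np.int64(255), np.int64(263)), (170, np.int64(255), np.int64(264)), (176, np.int64(255), np.int64(264)), (182, np.int64(256), np.int64(264)), (188, np.int64(256), np.int64(261)), (194, np.int64(257), np.int64(265)), (200, np.int64(257), np.int64(265)), (206, np.int64(258), np.int64(265)), (212, np.int64(258), np.int64(266)), (218, np.int64(258), np.int64(263)), (224, np.int64(259), np.int64(268)), (230, np.int64(259), np.int64(268)), (236, np.int64(259), np.int64(266)), (242, np.int64(260), np.int64(264))]
w1 plate rear top local [[-0.0776  0.0519]
 [-0.0769 -0.0601]]
ends [[-0.072   0.0658]
 [-0.0708 -0.069 ]]
fin ends [[-0.0012  0.0354]
 [-0.0012 -0.0351]]
[(130, [209, 211]), (136, [186, 216]), (142, [186, 216]), (148, [187, 217]), (154, [188, 217]), (160, [188, 215]), (166, [189, 217]), (172, [190, 209]), (178, [190, 202]), (184, [191, 219]), (190, [192, 219]), (196, [193, 220]), (202, [194, 220]), (208, [194, 221]), (214, [195, 222]), (220, [195, 222]), (226, [196, 222]), (232, [197, 216])]
w2 plate left end local [[-0.0656  0.0677]]
```

Call:
{"name": "apply_moves", "arguments": {"steps": [[[-0.3, 0, 3, 0, 0, -1.1, -1], [-0.3, 0, 6, 0, 0, -1.1, -1], [-0.3, 0, 8, 0, 0, -1.1, -1], [-0.3, 0, 8.8, 0, 0, -1.1, -1], [-0.3, 0, 8.95, 0, 0, -1.1, -1], [-0.3, 0, 8.95, 0, 0, -1.1, -1]]]}}

```text
time_s: 7.22
position: [0.5637, 0.0532, 0.0598]
tcp_rot: [[-0.997, -0.082, 0.002], [-0.082, 0.997, -0.0], [-0.002, -0.0, -1.0]]
force: [0.5, -1.2, -2.9]
opening: 0.137
grasp_force: 30.0
```

Call:
{"name": "apply_moves", "arguments": {"steps": [[[0, 0, 0.12, 0, 0, 0, -1], [0, 0.7, 0.12, 0, 0, 0, -1], [0, 2, 0.12, 0, 0, 0, -1], [0, 3.5, 0.12, 0, 0, 0, -1], [0, 5, 0.12, 0, 0, 0, -1], [0, 6.5, 0.12, 0, 0, 0, -1], [0, 8, 0.12, 0, 0, 0, -1], [0, 9, 0.12, 0, 0, 0, -1], [0, 9, 0.12, 0, 0, 0, -1]]]}}

```text
time_s: 8.35
position: [0.556, 0.1449, 0.0585]
tcp_rot: [[-0.997, -0.083, 0.002], [-0.083, 0.997, 0.001], [-0.002, 0.001, -1.0]]
force: [1.0, 0.0, 5.9]
opening: 0.137
grasp_force: 30.0
```

Call:
{"name": "apply_moves", "arguments": {"steps": [[[0, 1, 0, 0, 0, 0, -1], [0, 2.5, 0, 0, 0, 0, -1], [0, 4, 0, 0, 0, 0, -1], [0, 5.5, 0, 0, 0, 0, -1], [0, 6.2, 0, 0, 0, 0, -1], [0, 6.4, 0, 0, 0, 0, -1], [0, 6.4, 0, 0, 0, 0, -1]]]}}

```text
time_s: 9.22
position: [0.5506, 0.2071, 0.0585]
tcp_rot: [[-0.997, -0.083, 0.001], [-0.083, 0.997, -0.0], [-0.001, -0.0, -1.0]]
force: [0.0, -4.1, 6.7]
opening: 0.135
grasp_force: 30.0
```

Call:
{"name": "apply_moves", "arguments": {"steps": [[[0, 0.3, 0, 0, 0, 0, -1], [0, 0.6, 0, 0, 0, 0, -1], [0, 0.9, 0, 0, 0, 0, -1], [0, 0.9, 0, 0, 0, 0, -1]]]}}

```text
time_s: 9.72
position: [0.5499, 0.2158, 0.0585]
tcp_rot: [[-0.997, -0.083, 0.001], [-0.083, 0.997, -0.001], [-0.001, -0.001, -1.0]]
force: [0.3, -5.0, 6.4]
opening: 0.134
grasp_force: 30.0
```

Call:
{"name": "apply_moves", "arguments": {"steps": [[[0, 0.2, 0, 0, 0, 0, -1], [0, 0.4, 0, 0, 0, 0, -1], [0, 0.4, 0, 0, 0, 0, -1]]]}}

```text
time_s: 10.1
position: [0.5495, 0.2196, 0.0585]
tcp_rot: [[-0.997, -0.083, 0.001], [-0.083, 0.997, -0.001], [-0.001, -0.001, -1.0]]
force: [-0.5, -6.2, 5.8]
opening: 0.137
grasp_force: 30.0
```

Call:
{"name": "apply_moves", "arguments": {"steps": [[[0, 0.2, 0, 0, 0, 0, -1], [0, 0.3, 0, 0, 0, 0, -1], [0, 0.3, 0, 0, 0, 0, -1]]]}}

```text
time_s: 10.48
position: [0.5495, 0.2198, 0.0585]
tcp_rot: [[-0.997, -0.084, 0.0], [-0.084, 0.996, -0.005], [0.0, -0.005, -1.0]]
force: [1.9, -15.1, 6.6]
opening: 0.136
grasp_force: 30.0
```

Hard contact: the y force jumped to -15 N with no further travel. I'll relax, release and rise.

Call:
{"name": "apply_moves", "arguments": {"steps": [[[0, -0.25, 0, 0, 0, 0, -1], [0, -0.25, 0, 0, 0, 0, 1], [0, -0.25, 0, 0, 0, 0, 1], [0, -0.25, 0, 0, 0, 0, 1], [0, -0.25, 0, 0, 0, 0, 1], [0, -0.25, 0, 0, 0, 0, 1], [0, -0.25, 0, 0, 0, 0, 1], [0, -0.25, -3, 0, 0, 0, 1], [0, -0.25, -8, 0, 0, 0, 1], [0, -0.25, -14, 0, 0, 0, 1], [0, -0.25, -20, 0, 0, 0, 1], [0, -0.25, -20, 0, 0, 0, 1]]]}}

```text
time_s: 11.98
position: [0.5526, 0.2209, 0.2639]
tcp_rot: [[-0.997, -0.082, 0.013], [-0.082, 0.997, 0.003], [-0.013, 0.002, -1.0]]
force: [0.5, -0.4, -0.3]
opening: 1.0
grasp_force: 0.0
```

```bash
python3 - <<'E'
from h import *
m=cam('wrist');im=bot.capture('wrist');np.savez('w3.npz',**m);s=bot.read_state()
print(s['time_s'],s['position'],s['opening'])
cv2.imwrite('pics/w3.png',im);im2=bot.capture('scene');cv2.imwrite('pics/sc3.png',im2)
m0=dict(np.load('w1.npz'));m0['k1']=float(m0['k1'])
a=cv2.imread('pics/w1.png')[0:80,400:520]
cv2.imwrite('pics/w3s.png',np.vstack([cv2.resize(im[:330],(620,320)),np.hstack([cv2.resize(im2[130:250,170:310],(310,266)),cv2.resize(a,(310,266),interpolation=cv2.INTER_CUBIC)])]))
E
```

```text
12.025 [0.55055919 0.2204497  0.26065581] 0.9994220130496364
```

View pics/w3s.png

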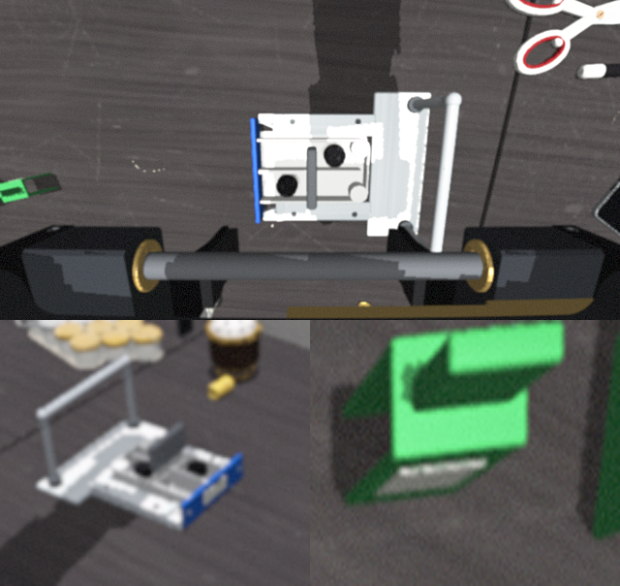

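The tray is home, with the plate against the rail ends and both bottles upright. In w1 the middle marker's fin top runs from (454,10) to (498,6), and its plate's front edge from (432,42) to (484,37).

```bash
python3 - <<'E'
from h import *
def L(f):
    m=dict(np.load(f));m['k1']=float(m['k1']);return m
def go(n,m,a,b,z):
    P=onz(m,[a,b],z); v=P[1]-P[0]; print(n,P[:,:2].round(4).tolist(),'mid',P.mean(0)[:2].round(4),'len',np.linalg.norm(v).round(4),'ang',np.degrees(np.arctan2(v[1],v[0])).round(1))
m=L('w1.npz')
go('fin',m,(454.3,10.5),(497.6,6),.101);go('plate',m,(432.1,42.1),(484,37),.065)
m=L('w3.npz')
go('bar',m,(468.5,100),(451,258),.118)
s=bot.read_state();print(s['position'],s['tcp_rot'],s['joint_positions'])
E
```

```text
fin [[0.6154, -0.2402], [0.633, -0.2723]] mid [ 0.6242 -0.2562] len 0.0366 ang -61.2
plate [[0.5986, -0.2415], [0.6223, -0.2857]] mid [ 0.6105 -0.2636] len 0.0501 ang -61.8
bar [[0.4512, 0.3483], [0.6092, 0.3624]] mid [0.5302 0.3554] len 0.1587 ang 5.1
[0.54910398 0.22012166 0.25837142] [[-9.96643475e-01 -8.18585561e-02  9.80464453e-04]
 [-8.18583521e-02  9.96643943e-01  2.46472759e-04]
 [-9.97349862e-04  1.65386262e-04 -9.99999489e-01]] [ 1.10283417e+01  2.60387565e+01  8.54548467e+01  3.34893336e-03
  6.84485563e+01 -8.36682859e+01]
```

Call:
{"name": "apply_moves", "arguments": {"steps": [[[-0.3, -4, 0, 0, 0, 5, 1], [-0.7, -9, 0, 0, 0, 12, 1], [-1, -14, 0.5, 0, 0, 20, 1], [-1.4, -19, 1, 0, 0, 28, 1], [-1.8, -24, 1.5, 0, 0, 36, 1], [-2.2, -29, 2, 0, 0, 44, 1], [-2.6, -34, 2.5, 0, 0, 52, 1], [-2.9, -39, 3, 0, 0, 60, 1], [-3.2, -43, 3.5, 0, 0, 66.2, 1], [-3.4, -46, 3.8, 0, 0, 66.2, 1], [-3.5, -48, 3.8, 0, 0, 66.2, 1], [-3.5, -48, 3.8, 0, 0, 66.2, 1], [-3.5, -48, 3.8, 0, 0, 66.2, 1]]]}}

```text
time_s: 13.7
position: [0.6233, -0.2539, 0.2199]
tcp_rot: [[-0.478, 0.878, -0.001], [0.878, 0.478, 0.001], [0.001, -0.0, -1.0]]
force: [-0.0, 0.0, 0.5]
opening: 0.998
grasp_force: 0.0
```

```bash
python3 - <<'E'
from h import *
m=cam('wrist');im=bot.capture('wrist');np.savez('w4.npz',**m);s=bot.read_state()
print(s['time_s'],s['position'],s['tcp_rot'])
cv2.imwrite('pics/w4.png',im)
print(proj(m,[[.624,-.256,.101],[.6154,-.2402,.101],[.633,-.2723,.101]]))
g=cv2.inRange(cv2.cvtColor(im,cv2.COLOR_BGR2HSV),(50,120,40),(75,255,255))
k,l,st,c=cv2.connectedComponentsWithStats(g)
for i in range(1,k):
    if st[i,4]>60: print(st[i],c[i].round(0),onz(m,c[i],.05).round(3))
E
```

```text
13.75 [ 0.6234223  -0.25367421  0.22004622] [[-4.78774250e-01  8.77937976e-01 -3.56000198e-04]
 [ 8.77937616e-01  4.78774378e-01  7.98281921e-04]
 [ 8.71285788e-04  6.96508635e-05 -9.99999618e-01]]
[[322.79352683 206.61893585]
 [322.79910268 187.1448968 ]
 [322.90959078 226.11214525]]
[329  89  32  43 520] [347. 110.] [[ 0.604 -0.168  0.05 ]]
[ 308  166   32   61 1556] [324. 197.] [[ 0.626 -0.258  0.05 ]]
[294 253  37   7 158] [309. 257.] [[ 0.645 -0.327  0.05 ]]
[ 283  289   67   40 1758] [315. 303.] [[ 0.679 -0.376  0.05 ]]
```

View pics/w4.png

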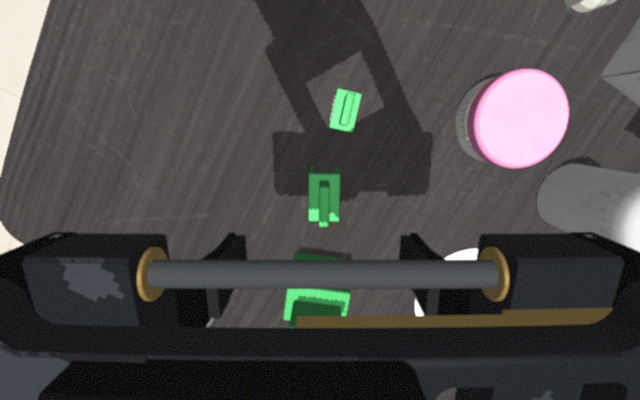

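The fin is centred at (324,205), against a predicted (323,207), and aligned with the jaws. The big marker starts at about row 253 and is clear, so I'll grasp.

Call:
{"name": "apply_moves", "arguments": {"steps": [[[0, 0, 5, 0, 0, 0, 1], [0, 0, 10, 0, 0, 0, 1], [0, 0, 13, 0, 0, 0, 1], [0, 0, 13.8, 0, 0, 0, 1], [0, 0, 13.8, 0, 0, 0, -1], [0, 0, 13.8, 0, 0, 0, -1], [0, 0, 13.8, 0, 0, 0, -1], [0, 0, 13.8, 0, 0, 0, -1], [0, 0, 13.8, 0, 0, 0, -1], [0, 0, 13.8, 0, 0, 0, -1], [0, 0, 13.8, 0, 0, 0, -1], [0, 0, 13.8, 0, 0, 0, -1], [0, 0, 13.8, 0, 0, 0, -1], [0, 0, 13.8, 0, 0, 0, -1], [0, 0, 13.8, 0, 0, 0, -1], [0, 0, 13.8, 0, 0, 0, -1]]]}}

```text
time_s: 15.75
position: [0.6235, -0.2553, 0.0818]
tcp_rot: [[-0.477, 0.879, -0.0], [0.879, 0.477, 0.0], [0.0, -0.0, -1.0]]
force: [0.7, 0.5, -0.2]
opening: 0.112
grasp_force: 30.0
```

Call:
{"name": "apply_moves", "arguments": {"steps": [[[0, 0, -4, 0, 0, 0, -1], [0, 0, -9, 0, 0, 0, -1], [0, 0, -14, 0, 0, 0, -1], [1, 0.4, -17, 0, 0, 0, -1], [4, 1.5, -17, 0, 0, -4, -1], [9, 3.4, -17, 0, 0, -10, -1], [14, 5.2, -17, 0, 0, -17, -1], [19, 7.1, -17, 0, 0, -24, -1], [24, 9, -17, 0, 0, -31, -1], [29, 10.9, -17, 0, 0, -38, -1], [34, 12.8, -17, 0, 0, -45, -1], [39, 14.6, -17, 0, 0, -52, -1], [44, 16.5, -17, 0, 0, -59, -1], [49, 18.4, -17, 0, 0, -64, -1], [53, 19.9, -17, 0, 0, -66.2, -1], [56, 21, -17, 0, 0, -66.2, -1], [57.3, 21.5, -17, 0, 0, -66.2, -1], [57.8, 21.7, -17, 0, 0, -66.2, -1], [57.8, 21.7, -17, 0, 0, -66.2, -1], [57.8, 21.7, -17, 0, 0, -66.2, -1]]]}}

```text
time_s: 18.25
position: [0.5388, 0.3549, 0.2519]
tcp_rot: [[-0.997, -0.081, -0.0], [-0.081, 0.997, -0.0], [0.0, -0.0, -1.0]]
force: [-0.1, -0.2, -0.7]
opening: 0.114
grasp_force: 30.0
```

```bash
python3 - <<'E'
from h import *
m=cam('wrist');im=bot.capture('wrist');np.savez('w5.npz',**m);s=bot.read_state();R=np.array(s['tcp_rot'])
print(s['time_s'],s['position'],np.degrees(np.arctan2(R[1,1],R[0,1])),s['opening'])
cv2.imwrite('pics/w5.png',im)
D=cam('side');i2=bot.capture('side');cv2.imwrite('pics/s5.png',i2)
print('bar pts',proj(m,[[.48,.3515,.118],[.5385,.356,.118]]))
cv2.imwrite('pics/w5s.png',np.hstack([cv2.resize(im[60:300,240:400],(400,600)),cv2.resize(i2[60:210,270:370],(400,600))]))
E
```

```text
18.3 [0.53880484 0.35500522 0.25188567] 94.61481670586767 0.11543062789445871
bar pts [[323.58637939 137.18865921]
 [323.31982403 200.10866732]]
```

View pics/w5s.png

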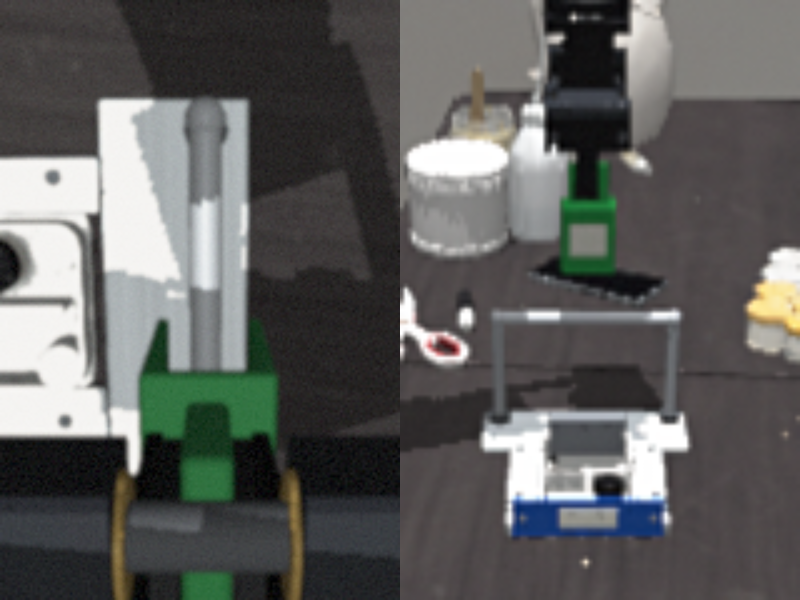

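The bar at column 321.6 runs down the middle of the marker's channel (323), and the tray is home. I'll lower it with a 1 mm correction.

Call:
{"name": "apply_moves", "arguments": {"steps": [[[0, -0.1, 2.5, 0, 0, 0, -1], [0, -0.1, 5, 0, 0, 0, -1], [0, -0.1, 7.5, 0, 0, 0, -1], [0, -0.1, 9.5, 0, 0, 0, -1], [0, -0.1, 10.4, 0, 0, 0, -1], [0, -0.1, 10.5, 0, 0, 0, -1], [0, -0.1, 10.5, 0, 0, 0, -1]]]}}

```text
time_s: 19.23
position: [0.5392, 0.3553, 0.1477]
tcp_rot: [[-0.997, -0.082, 0.002], [-0.082, 0.997, 0.001], [-0.002, 0.001, -1.0]]
force: [-0.2, 0.4, -0.5]
opening: 0.112
grasp_force: 30.0
```

Call:
{"name": "apply_moves", "arguments": {"steps": [[[0, 0, 0.1, 0, 0, 0, -1], [0, 0, 0.2, 0, 0, 0, -1], [0, 0, 0.2, 0, 0, 0, -1]]]}}

```text
time_s: 19.6
position: [0.5388, 0.3553, 0.1454]
tcp_rot: [[-0.997, -0.082, 0.001], [-0.082, 0.997, 0.0], [-0.001, 0.0, -1.0]]
force: [0.8, -0.2, 0.9]
opening: 0.108
grasp_force: 30.0
```

Call:
{"name": "apply_moves", "arguments": {"steps": [[[0, 0, 0, 0, 0, 0, -0.4], [0, 0, 0, 0, 0, 0, -0.4], [0, 0, 0, 0, 0, 0, 0], [0, 0, 0, 0, 0, 0, 0.5], [0, 0, 0, 0, 0, 0, 1], [0, 0, 0, 0, 0, 0, 1], [0, 0, 0, 0, 0, 0, 1], [0, 0, -3, 0, 0, 0, 1], [0, 0, -8, 0, 0, 0, 1], [0, 0, -13, 0, 0, 0, 1], [0, 0, -13, 0, 0, 0, 1], [0, 0, -13, 0, 0, 0, 1]]]}}

```text
time_s: 21.1
position: [0.538, 0.3549, 0.2746]
tcp_rot: [[-0.997, -0.082, -0.001], [-0.082, 0.997, -0.0], [0.001, -0.0, -1.0]]
force: [-0.6, -0.2, 0.1]
opening: 0.995
grasp_force: 0.0
```

```bash
python3 - <<'E'
from h import *
im=bot.capture('wrist');i2=bot.capture('side');s=bot.read_state();print(s['time_s'],s['position'],s['opening'],np.abs(s['qvel']).max())
cv2.imwrite('pics/w6s.png',np.hstack([cv2.resize(im[60:300,160:400],(400,400)),cv2.resize(i2[90:210,250:370],(400,400))]))
E
```

```text
21.2 [0.53746426 0.35469865 0.27305988] 0.9998503881300667 0.44776036792678037
```

View pics/w6s.png

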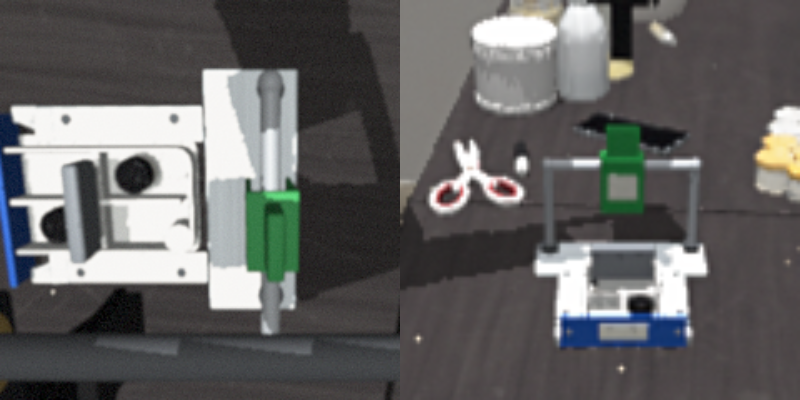

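The marker hangs level astride the middle of the bar, at (622,170) in the right half. The tray is home with both bottles upright, and the arm is clear.

```bash
python3 -c "
from rig import bot
print(bot.hand_in())"
```

```text
the job is handed in; nothing more can be done
None
```

The tray is home in the rails, rounded end first, with both bottles upright, the green marker hangs released astride the bar, and the job was handed in at about 21 s; no verdict was returned.

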